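# Latch three bench switches in order

## Task

Bring up the test circuit by pressing three latching switches down to their stops with a fingertip, lightly and in this order: the wide mushroom head, then the square key, then the long bar. Leave the switch with the small round head out, do not pick up or shift any of the switch boxes, and leave the other things on the desk alone.

Things in the scene. Friction and masses are not known exactly. Their poses are not given: they have to be found in the camera images.
- mushroom_box: loose grey switch box with aluminium lid, 76 (x) x 70 (y) x 48 mm, about 0.8 kg, with a 13 mm cable gland on its +x side; it carries in the middle of its lid a round mushroom head 42 mm across, the widest round head, its flat top 28 mm across. Origin: centre of the underside, z up. The four boxes are alike but for their black heads and may stand in any of four places
- mushroom_top (a point): centre of the top face of the mushroom head, 73.5 mm above the desk when out; moves with the head
- mushroom_plunger (a joint): how far the plunger under the mushroom head is pushed down, m: 0 out (as at the start), 0.008 at the stop; it counts as in from 0.005. It slides straight down against about 3 N of friction and stays where it is left. Between finger and plunger the head gives on a cushion spring of 2 N per mm (6 mm at most), which springs back when released, so the head goes down 1.5 mm before the plunger starts and about 10 to 12 mm in all for a firm 4 to 8 N push; it never reaches the lid
- square_box: loose grey switch box with aluminium lid, 76 (x) x 70 (y) x 48 mm, about 0.8 kg, with a 13 mm cable gland on its +x side; it carries in the middle of its lid a square key 30 x 30 mm. Origin: centre of the underside, z up. The four boxes are alike but for their black heads and may stand in any of four places
- square_top (a point): centre of the top face of the square head, 73.5 mm above the desk when out; moves with the head
- square_plunger (a joint): how far the plunger under the square head is pushed down, m: 0 out (as at the start), 0.008 at the stop; it counts as in from 0.005. It slides straight down against about 3 N of friction and stays where it is left. Between finger and plunger the head gives on a cushion spring of 2 N per mm (6 mm at most), which springs back when released, so the head goes down 1.5 mm before the plunger starts and about 10 to 12 mm in all for a firm 4 to 8 N push; it never reaches the lid
- bar_box: loose grey switch box with aluminium lid, 76 (x) x 70 (y) x 48 mm, about 0.8 kg, with a 13 mm cable gland on its +x side; it carries in the middle of its lid a long narrow bar 56 mm long (along the box's y) and 16 mm wide. Origin: centre of the underside, z up. The four boxes are alike but for their black heads and may stand in any of four places
- bar_top (a point): centre of the top face of the bar head, 73.5 mm above the desk when out; moves with the head
- bar_plunger (a joint): how far the plunger under the bar head is pushed down, m: 0 out (as at the start), 0.008 at the stop; it counts as in from 0.005. It slides straight down against about 3 N of friction and stays where it is left. Between finger and plunger the head gives on a cushion spring of 2 N per mm (6 mm at most), which springs back when released, so the head goes down 1.5 mm before the plunger starts and about 10 to 12 mm in all for a firm 4 to 8 N push; it never reaches the lid
- small_box: loose grey switch box with aluminium lid, 76 (x) x 70 (y) x 48 mm, about 0.8 kg, with a 13 mm cable gland on its +x side; it carries in the middle of its lid a small round button 18 mm across; it must stay out. Origin: centre of the underside, z up. The four boxes are alike but for their black heads and may stand in any of four places
- small_top (a point): centre of the top face of the small head, 73.5 mm above the desk when out; moves with the head
- small_plunger (a joint): how far the plunger under the small head is pushed down, m: 0 out (as at the start), 0.008 at the stop; it counts as in from 0.005. It slides straight down against about 3 N of friction and stays where it is left. Between finger and plunger the head gives on a cushion spring of 2 N per mm (6 mm at most), which springs back when released, so the head goes down 1.5 mm before the plunger starts and about 10 to 12 mm in all for a firm 4 to 8 N push; it never reaches the lid
- tape: bystander: black tape roll lying flat, 63 mm across, 19 mm high. Origin: centre of the underside
- contactor: bystander: grey and black contactor, 75 x 45 x 70 mm high. Origin: centre of the underside
- fuse: bystander: small fuse lying, 10 x 38 x 10 mm. Origin: centre of the underside
- pliers: bystander: long-nose pliers lying along x at the left, 215 x 56 x 14 mm. Origin: centre of the underside
- terminal_strip: bystander: terminal strip at the left, 22 x 70 x 18 mm. Origin: centre of the underside
Things that resemble listed ones, but are neither listed nor needed, are in the scene too. What is shaped like the mushroom_box but turquoise is not meant.

How it is judged (in metres and radians):
On the way, in this order (a step that is already met when the one before it is completed fails the run):
1. the mushroom head is pressed in, the other heads still out (value of joint mushroom_plunger above 0.005 m and value of joint each of square_plunger, bar_plunger below 0.003 m), for 0.2 s.
2. then the square key is pressed in, the bar still out (value of joint each of mushroom_plunger, square_plunger above 0.005 m and value of joint bar_plunger below 0.003 m), for 0.2 s.
3. then the long bar is pressed in (value of joint each of mushroom_plunger, square_plunger, bar_plunger above 0.005 m), for 0.2 s.
At the end, for the whole second after the job is handed in: The mushroom, square and bar switches have their plungers down by more than 5 mm of their 8 mm, the small round one by less than 3 mm; every box stands upright (within 0.1 rad), at rest, within 15 mm of where it began; the bystanders are within 20 mm of where they began (all of step 3 and value of joint small_plunger below 0.003 m and distance of each of mushroom_box, square_box, bar_box, small_box from where it was at the start of the episode below 0.015 m and angle between each of mushroom_box, square_box, bar_box, small_box's own z axis and vertical below 0.1 rad and linear speed of each of mushroom_box, square_box, bar_box, small_box below 0.02 m/s and distance of each of tape, contactor, fuse, pliers, terminal_strip from where it was at the start of the episode below 0.02 m); the robot touches nothing.
It fails at once if the square key goes in before the mushroom head is in, or the bar before the square key ((value of joint square_plunger above 0.003 m and value of joint mushroom_plunger below 0.005 m) or (value of joint bar_plunger above 0.003 m and value of joint square_plunger below 0.005 m)).
It fails at once if the small round head is pressed in by more than 3 mm (value of joint small_plunger above 0.003 m).
It fails at once if a switch is pushed with more than 25 N (contact force between any of the arm, the fingers and mushroom_box above 25 N or contact force between any of the arm, the fingers and square_box above 25 N or contact force between any of the arm, the fingers and bar_box above 25 N or contact force between any of the arm, the fingers and small_box above 25 N).
It fails at once if a switch box is lifted by 8 mm or shifted by 15 mm (distance of any of mushroom_box, square_box, bar_box, small_box from where it was at the start of the episode above 0.015 m or height (world z) of any of mushroom_box, square_box, bar_box, small_box above 0.008 m).
It fails at once if a bystander is moved by 20 mm (distance of any of tape, contactor, fuse, pliers, terminal_strip from where it was at the start of the episode above 0.02 m).
It also fails if it takes over 45 s, if anything falls off the work surface, if the arm or the gripper's body presses on something with over 40 N, if the wrist force passes 120 N, or if a joint passes its speed limit or range.

## Robot

A 7-joint arm with a two-finger parallel gripper is mounted at the origin on a cart in front of the work surface, level with it; the furniture and walls round the work are solid. World frame = base frame: x ahead of the robot, y to its left, z up, the work surface at z = 0. Lengths are in m, angles in degrees, forces in N, time in s.
With the tool pointing down it reaches from about 0.35 to 0.775 m from the base axis. Payload 3.1 kg.
Tool frame: the origin (TCP) lies midway between the tips of the shut fingers; the grasp point (between the pads) lies 19 mm behind it; z points along the fingers, y is the line along which they close (so a half turn about z gives the same grasp; the last joint's range is limited). The gripper opens to 85 mm and grips with 20 to 120 N. Pads are 22 mm wide; open, the fingers measure 114 mm over their backs; the gripper's body (76 mm by 85 mm) begins 54 mm behind the grasp point. The pads swing forward as they close: fully open they stand 13 mm farther back than shut.
Start: joints at [-2.389, 17.813, 0.802, 86.603, -0.252, 75.585, -1.558], TCP at [0.55, 0, 0.231] pointing down, gripper open.
Joint ranges: [-154.91, 154.91], [-16.99, 109.72], [-72.82, 74.43], [7.12, 147.25], [-82.49, 262.49], [11.32, 116.49], [-174.64, 174.64]. Speed limits (degrees/s): [159.86, 159.86, 180, 180, 180, 180, 180].

## Interface

Orientations are given as a 3x3 rotation matrix whose columns are the frame's x, y, z axes.
In Python, from station import arm gives the robot as it stands.
- The arm moves only by the shell command python3 -m inch 'ROWS' [FORCE]. ROWS is JSON, a list of rows, each a list of 7 numbers: the shift along the world's x, y, z as a fraction of full scale, then the turn, a rotation vector about the world's x, y, z as a fraction of full scale, then the opening in per cent of the stroke, from 0 (shut) to 100 (fully open). A call has 1 to 12 rows; each row shifts and turns the commanded pose from where the row before left it; what a row does not reach is not made up. Full scale, the value 1, is 120 mm for a shift and 2 pi rad for a turn. A row lasts 1/12 s, in which the tool goes at most 41.7 mm and 7.16 degrees, less where a joint would pass 70% of its speed; a pose out of reach is approached as far as the arm can. A call with a number of a shift or a turn outside -1 to 1 is refused whole. A call with a gripper value outside its range is refused whole. The fingers move at their own pace and stop on an object; FORCE is the grip in N (left out, the last holds). Time passes only in rows, so rows that do not move let the fingers close. It gives the time, the measured TCP pose, the force, the opening and the grip force at its end, in the units of the state.
- arm.get_obs(): the state, without advancing time (a new reading comes with each control period).
- arm.snapshot(name): name is "scene" or "side" or "wrist"; returns a dict with "img" (384x512x3 uint8, red, green, blue), "fx", "fy", "cx", "cy" (pixels), "T" (4x4, takes a point from camera to world coordinates); the wrist camera has in their place "tool_from_camera" (4x4, takes a point from camera to tool coordinates, whose origin is the TCP and whose axes are the flange's). Camera axes: x right, y down, z forward; pixel columns grow to the right and rows downward; lengths in m; the calibration is good to about 2 mm. A picture is of the moment at which its call begins: read the wrist's pose just before it. There is no depth.
- arm.hand_in(): hands the job in; it is judged then, once.
Trained networks look in a picture, given as the dict that the camera call returned (one of the last four; its "shot" number tells which), for a name from the list of things; names that differ only in an ending like _2 or _b are one class to them, and where a whole thing is asked for, a point or a joint stands for the part that bears it (a point fixed in the world has none). Each returns a list of dicts, best first, with "p" (0 to 1); they miss things now and then, are a little off and sometimes report something else, mostly with a low value. They report only what shows in the picture. A call takes as long as a camera call. They do not tell look-alikes from the thing itself.
- arm.boxes_of(target, picture): "position" ([x, y, z] in m, in world coordinates, good to about 4 mm: the middle of the surface that is visible of it).
- arm.silhouettes(target, picture): "pixels" (384x512 bool, what is visible of it).
- arm.mark_of(target, picture): "position" ([x, y, z] in m, in world coordinates, good to about 4 mm: a listed point, or the origin of a listed thing).
The state is a dict: "clock": time; "joints": joint angles; "joint_vel": joint speeds; "effort": joint torques, N m; "position": TCP position; "tool_rot": TCP orientation; "force": force on the tool from outside, world axes, zero at the start; "ft_torque": the same for the moment, N m; "width": finger opening in m; "grasp_force": force on a finger pad.
Only numpy, scipy, OpenCV 4.12 (cv2) and the standard library are available. Lean on these libraries where they do the work, as an engineer would, in place of code of your own. Each camera call takes 0.05 s, during which the arm holds its last target. There are 200 camera calls.

## Working session

There is one attempt and no reset: what is moved stays moved. The work goes in short steps, Python scripts to look and compute and a shell command to move; the robot and the scene stay as the last step left them, time stands still between calls to the robot, and variables do not carry over. Pictures are saved under pics/ and viewed, at most 10 in all, crops included, and the job is handed in when it is done.

```bash
mkdir -p pics; python3 - <<'E'
from station import arm
import cv2
for n in("scene","wrist"):
    p=arm.snapshot(n); cv2.imwrite(f"pics/{n}0.png",p["img"][:,:,::-1])
    if n=="scene":
        for t in("mushroom_top","square_top","bar_top","small_top","contactor"):
            print(t,[(r["position"],r["p"]) for r in arm.mark_of(t,p)][:4])
o=arm.get_obs();print(o["clock"],o["position"],o["force"],o["width"])
E
```

```text
mushroom_top [([0.5865, -0.0989, 0.0738], 0.62)]
square_top [([0.4518, 0.1754, 0.073], 0.7)]
bar_top [([0.4588, -0.1096, 0.073], 0.71)]
small_top [([0.5756, 0.1399, 0.0749], 0.42), ([0.5873, -0.0999, -0.0044], 0.33)]
contactor [([0.6019, 0.0227, -0.0009], 0.95), ([0.573, 0.2997, 0.0018], 0.38), ([0.4538, -0.1119, 0.001], 0.33)]
0.35 [ 5.49856559e-01 -8.64890482e-06  2.31037718e-01] [-0.21406462  0.7016168   0.04286332] 0.08552128832281372
```

View pics/scene0.png

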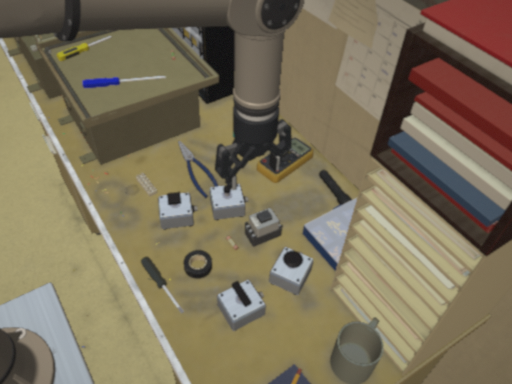

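View pics/wrist0.png

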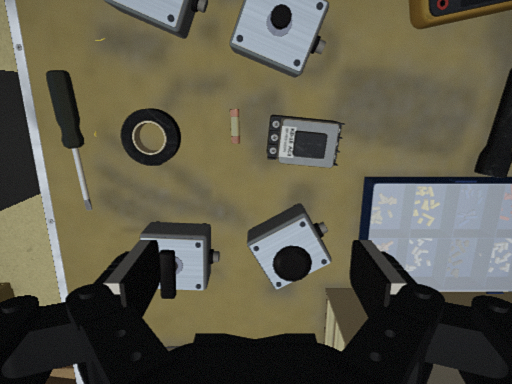

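The scene picture shows bar (240,295), mushroom (290,260), square (175,200) and small (228,190). Tall files stand right of the mushroom, near (350,260). The wrist view shows the mushroom at (292,263) with a file corner at (327,290). I'll check that clearance and refine the marks.

```bash
python3 - <<'E'
from station import arm
import cv2,numpy as np
o=arm.get_obs();p=arm.snapshot("wrist")
for t in("mushroom_top","square_top","bar_top","small_top"):
    print(t,[(r["position"],r["p"]) for r in arm.mark_of(t,p)][:3])
T=np.eye(4);T[:3,:3]=o["tool_rot"];T[:3,3]=o["position"];W=T@p["tool_from_camera"]
print(np.round(W,3),np.round(o["tool_rot"],2))
def ray(W,p,u,v,z):
    d=W[:3,:3]@[(u-p["cx"])/p["fx"],(v-p["cy"])/p["fy"],1];return np.round(W[:3,3]+d*(z-W[2,3])/d[2],4)
for z in(0,.1,.2,.25,.3):print("corner",ray(W,p,327,290,z))
for n,u,v in(("mush",292,263),("bar",168,274),("small",281,17)):print(n,ray(W,p,u,v,.0735))
s=arm.snapshot("side");cv2.imwrite("pics/side0.png",s["img"][:,:,::-1])
for t in("mushroom_top","square_top","bar_top"):
    print(t,[(r["position"],r["p"]) for r in arm.mark_of(t,s)][:2])
s=arm.snapshot("scene")
for u,v in((372,170),(340,285),(345,265)):print([ray(s["T"],s,u,v,z) for z in(0,.15,.25,.3)])
E
```

```text
mushroom_top [([0.5891, -0.0985, 0.0729], 0.68), ([0.569, 0.137, 0.0747], 0.17)]
square_top []
bar_top [([0.4521, -0.1098, 0.0736], 0.56), ([0.6027, 0.0282, 0.004], 0.36)]
small_top [([0.5723, 0.136, 0.0749], 0.87)]
[[ 1.     0.     0.001  0.549]
 [ 0.001 -0.963 -0.269  0.068]
 [ 0.001  0.269 -0.963  0.373]
 [ 0.     0.     0.     1.   ]] [[-0.  1. -0.]
 [ 1.  0. -0.]
 [-0. -0. -1.]]
corner [ 0.6454 -0.1754  0.    ]
corner [ 0.6197 -0.1103  0.1   ]
corner [ 0.5939 -0.0452  0.2   ]
corner [ 0.581  -0.0127  0.25  ]
corner [0.5681 0.0199 0.3   ]
mush [ 0.5881 -0.0956  0.0735]
bar [ 0.4584 -0.1085  0.0735]
small [0.5715 0.1351 0.0735]
mushroom_top [([0.5897, -0.0997, 0.0736], 0.72)]
square_top [([0.4521, 0.1721, 0.0731], 0.57)]
bar_top []
[array([0.9613, 0.0475, 0.    ]), array([ 0.833 , -0.0459,  0.15  ]), array([ 0.7475, -0.1082,  0.25  ]), array([ 0.7047, -0.1394,  0.3   ])]
[array([ 0.6681, -0.1747,  0.    ]), array([ 0.5894, -0.2306,  0.15  ]), array([ 0.5369, -0.2679,  0.25  ]), array([ 0.5106, -0.2865,  0.3   ])]
[array([ 0.71  , -0.1415,  0.    ]), array([ 0.6242, -0.203 ,  0.15  ]), array([ 0.567, -0.244,  0.25 ]), array([ 0.5384, -0.2645,  0.3   ])]
```

View pics/side0.png

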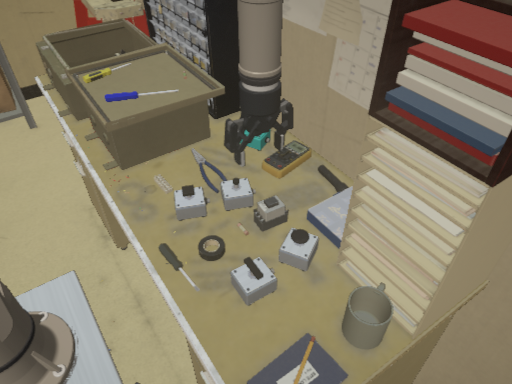

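The file stack front is at about x≥0.65, y≤-0.17, which clears the mushroom at (0.589,-0.098). I'll close the fingers and go over it.

```bash
python3 -m inch '[[0.065,-0.164,-0.1,0,0,0,0],[0.065,-0.164,-0.1,0,0,0,0],[0.065,-0.164,-0.2,0,0,0,0],[0.065,-0.164,-0.2,0,0,0,0],[0.065,-0.164,-0.2,0,0,0,0],[0,0,-0.15,0,0,0,0],[0,0,0,0,0,0,0],[0,0,0,0,0,0,0],[0,0,0,0,0,0,0]]' 20; python3 - <<'E'
from station import arm
import cv2,numpy as np
o=arm.get_obs();p=arm.snapshot("wrist")
print(arm.mark_of("mushroom_top",p)[:2],arm.mark_of("bar_top",p)[:2])
cv2.imwrite("pics/w1.png",p["img"][:,:,::-1])
s=arm.snapshot("side")
c=s["img"][150:310,200:400,::-1];cv2.imwrite("pics/s1.png",cv2.resize(c,None,fx=4,fy=3.6))
E
```

```text
clock: 1.6
position: [0.59, -0.0971, 0.1186]
tool_rot: [[-0.002, 1.0, 0.002], [1.0, 0.002, 0.001], [0.001, 0.002, -1.0]]
force: [0.2, 0.3, 0.0]
width: -0.0003
grasp_force: 0.0
[{'position': [0.5866, -0.1012, 0.0743], 'p': 0.69}] [{'position': [0.4552, -0.1111, 0.0767], 'p': 0.63}, {'position': [0.4582, -0.1118, -0.0034], 'p': 0.54}]
```

View pics/w1.png

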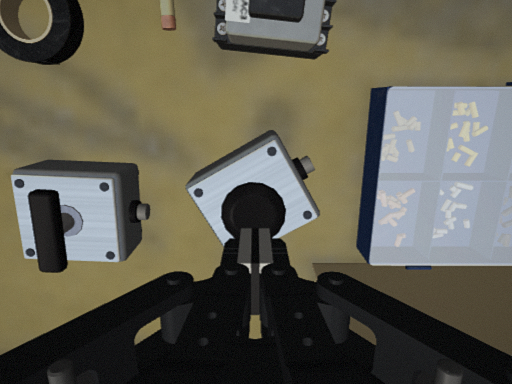

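View pics/s1.png

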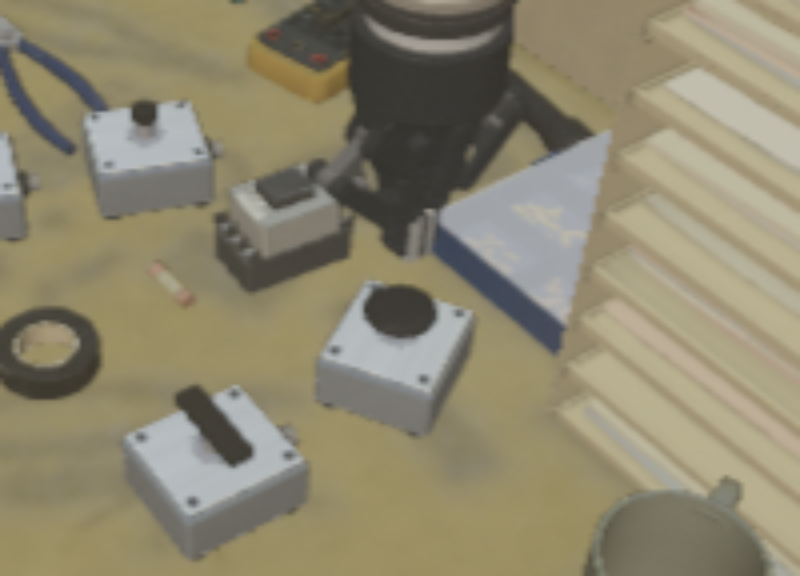

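The wrist view shows the shut fingertips right over the mushroom head at (253,210), and nothing else is close. I'll descend to just above contact.

```bash
python3 -m inch '[[-0.01,-0.01,-0.1,0,0,0,0],[0,0,-0.1,0,0,0,0],[0,0,-0.1,0,0,0,0],[0,0,0,0,0,0,0],[0,0,0,0,0,0,0]]'
```

```text
clock: 2.22
position: [0.5873, -0.0992, 0.0809]
tool_rot: [[-0.001, 1.0, -0.001], [1.0, 0.001, 0.0], [0.0, -0.001, -1.0]]
force: [0.2, -0.1, 0.4]
width: 0.0001
grasp_force: 0.0
```

```bash
python3 -m inch '[[0,0,-0.02,0,0,0,0],[0,0,-0.02,0,0,0,0],[0,0,-0.02,0,0,0,0],[0,0,-0.02,0,0,0,0],[0,0,-0.02,0,0,0,0],[0,0,0,0,0,0,0],[0,0,0,0,0,0,0]]'
```

```text
clock: 2.8
position: [0.5883, -0.0996, 0.0696]
tool_rot: [[-0.0, 1.0, 0.001], [1.0, 0.0, -0.0], [-0.0, 0.001, -1.0]]
force: [0.6, 0.5, 1.7]
width: -0.0002
grasp_force: 0.9
```

```bash
python3 -m inch '[[0,0,-0.01,0,0,0,0],[0,0,-0.01,0,0,0,0],[0,0,-0.01,0,0,0,0],[0,0,-0.01,0,0,0,0],[0,0,-0.01,0,0,0,0],[0,0,0,0,0,0,0],[0,0,0,0,0,0,0]]'
```

```text
clock: 3.38
position: [0.5883, -0.0996, 0.0636]
tool_rot: [[-0.0, 1.0, 0.001], [1.0, 0.0, -0.0], [-0.0, 0.001, -1.0]]
force: [0.5, 0.4, 4.7]
width: 0.0
grasp_force: 1.9
```

```bash
python3 -m inch '[[0,0,-0.01,0,0,0,0],[0,0,0,0,0,0,0],[0,0,0,0,0,0,0]]'
```

```text
clock: 3.63
position: [0.5883, -0.0996, 0.0627]
tool_rot: [[-0.0, 1.0, 0.001], [1.0, 0.0, -0.0], [-0.0, 0.001, -1.0]]
force: [0.5, -0.6, 5.5]
width: 0.0
grasp_force: 2.9
```

The force is rising past 3 N at about 10.8 mm of travel, so the plunger is at its stop. I'll retreat and go to the square key, verifying on the way.

```bash
python3 -m inch '[[0,0,0.17,0,0,0,0],[0,0,0.3,0,0,0,0],[0,0,0.2,0,0,0,0],[-0.142,0.285,0,0,0,0,0],[-0.142,0.285,0,0,0,0,0],[-0.142,0.285,0,0,0,0,0],[-0.142,0.285,0,0,0,0,0],[-0.142,0.285,0,0,0,0,0],[-0.142,0.285,0,0,0,0,0],[-0.142,0.285,0,0,0,0,0],[-0.142,0.285,0,0,0,0,0],[0,0,0,0,0,0,0]]'; python3 -m inch '[[0,0,0,0,0,0,0],[0,0,0,0,0,0,0]]'; python3 - <<'E'
from station import arm
import cv2,numpy as np
o=arm.get_obs();p=arm.snapshot("wrist")
print(arm.mark_of("square_top",p)[:2])
s=arm.snapshot("side");print(arm.mark_of("mushroom_top",s)[:1])
c=np.hstack([cv2.resize(p["img"],(400,300)),cv2.resize(s["img"][180:310,140:340],(400,300))])
cv2.imwrite("pics/w2.png",c[:,:,::-1])
E
```

```text
clock: 4.63
position: [0.4452, 0.1832, 0.1415]
tool_rot: [[-0.014, 1.0, -0.006], [1.0, 0.014, 0.005], [0.005, -0.006, -1.0]]
force: [-0.3, 0.8, -0.0]
width: -0.0002
grasp_force: 0.0
clock: 4.8
position: [0.4509, 0.173, 0.1417]
tool_rot: [[-0.0, 1.0, -0.002], [1.0, 0.0, -0.002], [-0.002, -0.002, -1.0]]
force: [0.6, 0.1, 0.3]
width: 0.0005
grasp_force: 0.0
[{'position': [0.4533, 0.175, 0.0768], 'p': 0.96}]
[{'position': [0.7614, 0.3227, 0.0717], 'p': 0.58}]
```

View pics/w2.png

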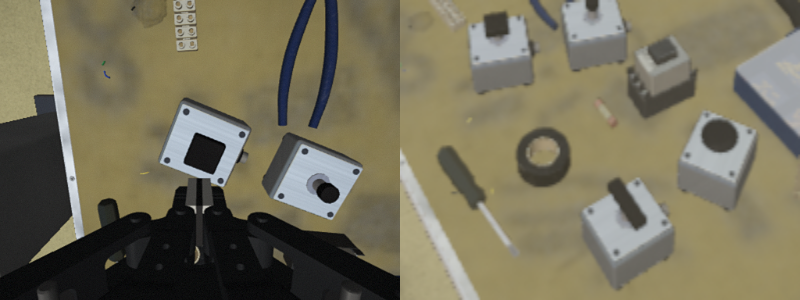

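The picture's right half shows the mushroom at (718,135), visibly down on its lid. The left half shows the square key at (205,152), just ahead of the fingertips. Next I'll press the square key.

```bash
python3 -m inch '[[0.01,0.01,-0.15,0,0,0,0],[0,0,-0.15,0,0,0,0],[0,0,-0.1,0,0,0,0],[0,0,-0.1,0,0,0,0],[0,0,0,0,0,0,0],[0,0,0,0,0,0,0],[0,0,0,0,0,0,0]]'
```

```text
clock: 5.58
position: [0.4535, 0.1749, 0.0831]
tool_rot: [[0.001, 1.0, 0.001], [1.0, -0.001, 0.0], [0.0, 0.001, -1.0]]
force: [-0.5, 0.8, 0.4]
width: 0.0003
grasp_force: 0.0
```

```bash
python3 -m inch '[[0,0,-0.02,0,0,0,0],[0,0,-0.02,0,0,0,0],[0,0,-0.02,0,0,0,0],[0,0,-0.02,0,0,0,0],[0,0,-0.02,0,0,0,0],[0,0,-0.01,0,0,0,0],[0,0,-0.01,0,0,0,0],[0,0,-0.01,0,0,0,0],[0,0,-0.01,0,0,0,0],[0,0,0,0,0,0,0],[0,0,0,0,0,0,0]]'
```

```text
clock: 6.5
position: [0.4529, 0.1753, 0.0658]
tool_rot: [[-0.0, 1.0, 0.0], [1.0, 0.0, 0.0], [0.0, 0.0, -1.0]]
force: [-0.7, -0.1, 2.1]
width: 0.0001
grasp_force: 1.1
```

```bash
python3 -m inch '[[0,0,-0.01,0,0,0,0],[0,0,-0.01,0,0,0,0],[0,0,-0.01,0,0,0,0],[0,0,0,0,0,0,0],[0,0,0,0,0,0,0],[0,0,0,0,0,0,0]]'
```

```text
clock: 7.0
position: [0.4529, 0.1753, 0.0625]
tool_rot: [[-0.0, 1.0, 0.0], [1.0, 0.0, 0.0], [0.0, 0.0, -1.0]]
force: [-0.9, -0.5, 7.1]
width: 0.0001
grasp_force: 2.9
```

The square key is at its stop (7 N). Next is the bar.

```bash
python3 -m inch '[[0,0,0.17,0,0,0,0],[0,0,0.3,0,0,0,0],[0,0,0.2,0,0,0,0],[0.025,-0.297,0,0,0,0,0],[0,-0.297,0,0,0,0,0],[0,-0.297,0,0,0,0,0],[0,-0.297,0,0,0,0,0],[0,-0.297,0,0,0,0,0],[0,-0.297,0,0,0,0,0],[0,-0.297,0,0,0,0,0],[0,-0.297,0,0,0,0,0],[0,0,0,0,0,0,0]]'; python3 -m inch '[[0,0,0,0,0,0,0],[0,0,0,0,0,0,0]]'; python3 - <<'E'
from station import arm
import cv2,numpy as np
o=arm.get_obs();p=arm.snapshot("wrist")
print(arm.mark_of("bar_top",p)[:2])
s=arm.snapshot("side")
c=np.hstack([cv2.resize(p["img"],(400,300)),cv2.resize(s["img"][150:280,150:350],(400,300))])
cv2.imwrite("pics/w3.png",c[:,:,::-1])
E
```

```text
clock: 8.0
position: [0.4541, -0.1195, 0.1421]
tool_rot: [[0.013, 1.0, -0.001], [1.0, -0.013, -0.006], [-0.006, -0.001, -1.0]]
force: [0.0, -0.9, 0.3]
width: -0.0001
grasp_force: 0.0
clock: 8.17
position: [0.4552, -0.1092, 0.1418]
tool_rot: [[0.0, 1.0, -0.001], [1.0, -0.0, 0.001], [0.001, -0.001, -1.0]]
force: [0.1, 0.2, 0.4]
width: 0.0002
grasp_force: 0.0
[{'position': [0.4548, -0.1091, 0.0751], 'p': 0.91}]
```

View pics/w3.png

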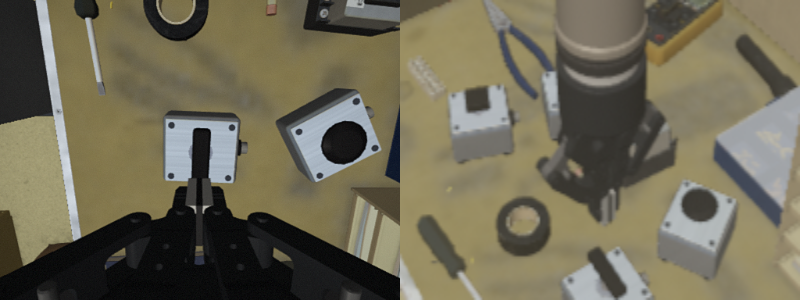

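The fingertips line up with the bar at (202,152). In the side view (right half of the picture) the square key at (477,98) and the mushroom at (700,205) are both down. Now the bar.

```bash
python3 -m inch '[[0,0,-0.15,0,0,0,0],[0,0,-0.15,0,0,0,0],[0,0,-0.1,0,0,0,0],[0,0,-0.1,0,0,0,0],[0,0,0,0,0,0,0],[0,0,0,0,0,0,0],[0,0,0,0,0,0,0]]'
```

```text
clock: 8.9
position: [0.4564, -0.1093, 0.0831]
tool_rot: [[-0.001, 1.0, 0.001], [1.0, 0.001, -0.0], [-0.0, 0.001, -1.0]]
force: [0.6, 0.3, -0.3]
width: 0.0
grasp_force: 0.0
```

```bash
python3 -m inch '[[0,0,-0.02,0,0,0,0],[0,0,-0.02,0,0,0,0],[0,0,-0.02,0,0,0,0],[0,0,-0.02,0,0,0,0],[0,0,-0.02,0,0,0,0],[0,0,-0.01,0,0,0,0],[0,0,-0.01,0,0,0,0],[0,0,-0.01,0,0,0,0],[0,0,-0.01,0,0,0,0],[0,0,0,0,0,0,0],[0,0,0,0,0,0,0]]'
```

```text
clock: 9.82
position: [0.4559, -0.1099, 0.0657]
tool_rot: [[-0.0, 1.0, 0.0], [1.0, 0.0, -0.0], [-0.0, 0.0, -1.0]]
force: [-0.6, 0.3, 2.2]
width: 0.0001
grasp_force: 1.1
```

```bash
python3 -m inch '[[0,0,-0.01,0,0,0,0],[0,0,-0.01,0,0,0,0],[0,0,-0.01,0,0,0,0],[0,0,0,0,0,0,0],[0,0,0,0,0,0,0],[0,0,0,0,0,0,0]]'
```

```text
clock: 10.32
position: [0.456, -0.1099, 0.0625]
tool_rot: [[-0.0, 1.0, 0.001], [1.0, 0.0, -0.0], [-0.0, 0.001, -1.0]]
force: [-1.5, 1.1, 6.1]
width: -0.0002
grasp_force: 3.0
```

The bar is at its stop (6 N). I'll retreat upward and check all three.

```bash
python3 -m inch '[[0,0,0.17,0,0,0,0],[0,0,0.3,0,0,0,0],[0,0,0.3,0,0,0,0],[0,0,0.3,0,0,0,0],[0,0.2,0.2,0,0,0,0],[0,0.3,0,0,0,0,0],[0,0.3,0,0,0,0,0],[0,0,0,0,0,0,0],[0,0,0,0,0,0,0],[0,0,0,0,0,0,0]]'; python3 - <<'E'
from station import arm
import cv2
s=arm.snapshot("side")
cv2.imwrite("pics/s4.png",cv2.resize(s["img"][150:320,140:340],None,fx=3.5,fy=3.5)[:,:,::-1])
E
```

```text
clock: 11.15
position: [0.4551, -0.0145, 0.2138]
tool_rot: [[-0.0, 1.0, -0.002], [1.0, 0.0, -0.001], [-0.001, -0.002, -1.0]]
force: [0.6, -0.6, -0.1]
width: 0.0002
grasp_force: 0.0
```

View pics/s4.png

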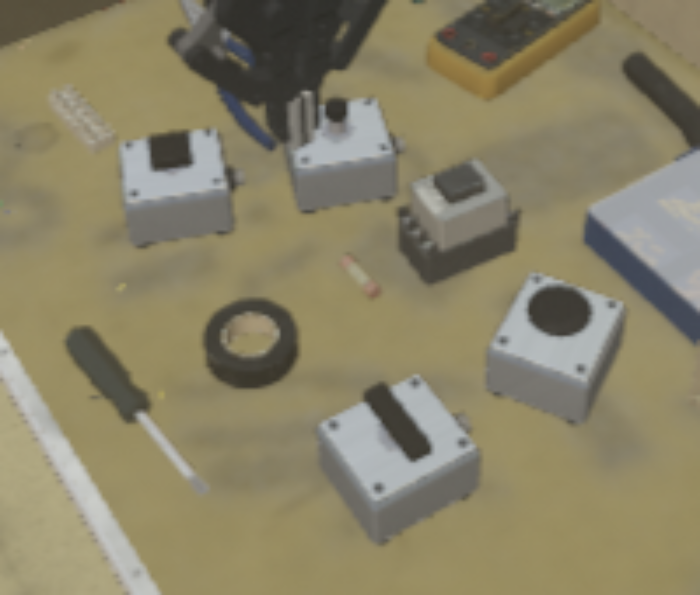

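The square (170,150), bar (398,422) and mushroom (558,310) are all down, the small head (335,112) is out, the boxes haven't moved, and the arm is clear.

```bash
python3 -c "
from station import arm
print(arm.hand_in())"
```

```text
the job is handed in; nothing more can be done
None
```

I pressed the mushroom head, the square key and the long bar to their stops in that order, at about 5.5 to 7 N each, and handed the job in at about 11 s; in the last picture the small round head was still out and nothing else had visibly moved, but the hand-in gave no verdict.

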